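Clear the lamp's flat cells into the collection basket

ROBOT

A 7-joint arm with a two-finger parallel gripper is mounted at the origin on the work surface. World frame = base frame: x ahead of the robot, y to its left, z up, the work surface at z = 0. Lengths are in m, angles in rad, forces in N, time in s.
With the tool pointing down it reaches from about 0.425 to 0.875 m from the base axis. Payload 4.7 kg.
Tool frame: the origin (TCP) lies midway between the tips of the shut fingers; the grasp point (between the pads) lies 19 mm behind it; z points along the fingers, y is the line along which they close (so a half turn about z gives the same grasp; the last joint's range is limited). The gripper opens to 87 mm and grips with 3 to 60 N. Pads are 19 mm wide; open, the fingers measure 117 mm over their backs; the gripper's body (75 mm by 190 mm) begins 51 mm behind the grasp point.
Start: joints at [1.256, 0.321, -0.07, 1.45, 0.023, 1.371, -0.057], TCP at [0.21, -0.615, 0.223] pointing down, gripper open.
Joint ranges: [-2.86, 2.86], [-0.3, 2.09], [-1.38, 1.24], [0.06, 2.45], [-1.56, 4.7], [0.09, 2.05], [-2.69, 2.69]. Speed limits (rad/s): [2.57, 2.57, 3.14, 3.14, 3.14, 3.14, 3.14].

INTERFACE

Orientations are given as a rotation vector (axis times angle).
In Python, from bench import ctrl gives the robot as it stands. The module is installed in compiled form; this text tells all that it offers.
- The arm moves only by the tool carry_out, never from a script. Its argument "steps" is a list of rows, each a list of 7 numbers: the turn, a rotation vector about the world's x, y, z in degrees, then the shift along the world's x, y, z in cm, then the opening, from 0 (shut) to 1 (fully open). A call has 1 to 12 rows; each row is the pose to reach, as a shift and turn from the pose commanded when the call began; what a row does not reach only later rows make up. A row lasts 1/10 s, in which the tool goes at most 50 mm and 8.59 degrees, less where a joint would pass 70% of its speed; a pose out of reach is approached as far as the arm can. A call with a gripper value outside its range is refused whole. The fingers move at their own pace and stop on an object; "squeeze" is the grip in N (left out, the last holds). Time passes only in rows, so rows that repeat a pose let the fingers close. It gives the time, the measured TCP pose, the force, the opening and the grip force at its end, in the units of the state.
- ctrl.get_state(): the state, without advancing time (a new reading comes with each control period).
- ctrl.get_image(name): name is "scene" or "top" or "wrist"; returns a dict with "pixels" (420x560x3 uint8, red, green, blue), "camera_matrix" (3x3 intrinsics, pixels), "k1" (the pictures are not rectified: a ray, as slopes to the right and down, at radius r is drawn at 1 + k1 r^2 times it, then the intrinsics apply), "cam_to_world" (4x4, takes a point from camera to world coordinates); the wrist camera has in their place "T_tool_cam" (4x4, takes a point from camera to tool coordinates, whose origin is the TCP and whose axes are the flange's). Camera axes: x right, y down, z forward; pixel columns grow to the right and rows downward; lengths in m; the calibration is good to about 2 mm. A picture is of the moment at which its call begins: read the wrist's pose just before it. There is no depth.
- ctrl.close_job(): hands the job in; it is judged then, once.
The state is a dict: "time": time; "joint_positions": joint angles; "qd": joint speeds; "joint_torque": joint torques, N m; "position": TCP position; "tool_rot": TCP orientation; "ft_force": force on the tool from outside, world axes, zero at the start; "torque": the same for the moment, N m; "grip_width": opening from 0.0 (shut) to 1.0 (fully open); "grip_force": force on a finger pad.
Only numpy, scipy, OpenCV 4.12 (cv2) and the standard library are available. Lean on these libraries where they do the work, as an engineer would, in place of code of your own. Each camera call takes 0.05 s, during which the arm holds its last target. There are 200 camera calls.

TASK

The lamp has gone dead with its switch left on. First throw its toggle switch fully over to off; then put all three flat D cells, the two lying in the lamp's open holder and the one left lying in the candy carousel's top dish, into the wire collection basket, lowering each one to the basket's rim or below before you let go. Leave the basket standing where it is, and do not disturb the two fresh cells standing on the coaster or anything else on the table.

Things in the scene. Friction and masses are not known exactly. Their poses are not given: they have to be found in the camera images.
- lamp: battery lamp, fixed to the table. Aluminium base 230 (x) x 90 (y) x 28 mm high; origin under the middle of the base, on the table. An open cell holder stands on its middle, the toggle switch at its -x end; at the +x end a thin gooseneck rises from x = 100 mm and leans outward to the lamp head
- holder (a point): middle of the floor of the lamp's open black holder, 31 mm above the table. Holder 142 mm along x, 42 mm wide; upright plates (tops 54 mm above the table) at its ends and between its two seats; side lips 8 mm high, inner faces 15.5 mm off the axis, cut away for 34 mm at the middle of each seat so that fingers can reach down both sides of a cell
- lamp_head (a point): underside centre of the round lamp head, which is 60 mm across and reaches from 210 to 252 mm above the table, 146 mm from the lamp's origin along its +x
- switch (a joint): the lamp's toggle switch, a steel bat lever that swings in the lamp's y-z plane about an axis along the lamp's x: 0 = on, leaning 0.45 rad towards the lamp's +y; it grows as the lever goes over towards -y; 0.9 = off, fully over, leaning 0.45 rad towards -y (a stop there). Stays where it is left; about 2 N at its tip moves it.
- switch_pivot (a point): pivot of the toggle, at x = -94 mm, y = 0 on the lamp, 34 mm above the table; the lever reaches 42 mm from it and is 8 to 11 mm thick, and nothing else on the base stands within 20 mm of it except a flat collar
- seat_a (a point): middle of a cell lying in the holder's seat nearer the switch (34.5 mm from the lamp's middle towards -x, 48 mm up)
- seat_b (a point): the same for the seat nearer the gooseneck (34.5 mm towards +x)
- cell_a: a flat D cell, a cylinder 34 mm in diameter and 61.5 mm long, about 140 g, grey jacket with bare steel ends; origin at its middle, x along its length, lying level along the lamp's x in the -x (switch side) seat of the lamp's open holder; middle 48 mm above the table
- cell_b: a flat D cell, a cylinder 34 mm in diameter and 61.5 mm long, about 140 g, grey jacket with bare steel ends; origin at its middle, x along its length, lying level along the lamp's x in the +x (gooseneck side) seat of the lamp's open holder; middle 48 mm above the table
- cell_c: a flat D cell, a cylinder 34 mm in diameter and 61.5 mm long, about 140 g, grey jacket with bare steel ends; origin at its middle, x along its length, lying level in the carousel's top dish in any direction, up to 20 mm off the dish's centre; middle 203 mm above the table; free to roll
- carousel: three-tier white plastic candy carousel, foot fixed to the table, tiers turn stiffly on it; origin on its axis, on the table. Round dishes, outer radius 115, 100 and 88 mm, floors 28, 108 and 186 mm above the table, rims 18 mm above the floors (top rim 204 mm above the table)
- top_dish (a point): centre of the top dish's floor, 186 mm above the table; the dish has no divisions or knob and its flat floor is about 76 mm in radius
- basket: open steel-wire collection basket, loose, about 600 g, outside 200 (x) x 140 (y) x 90 mm high, walls 4 mm; origin under its middle, on the table; inner floor about 6 mm up
- coaster: stainless coaster, 100 mm across and 6 mm high, fixed to the table; origin under its centre; the two fresh cells stand on it
- fresh_a: fresh D cell (same size and look as the flat ones) standing upright on the coaster: stays there; origin at the middle of its lower end
- fresh_b: the other fresh D cell standing on the coaster: stays there; origin at the middle of its lower end
- shaker: red dice shaker cup, 76 mm across the mouth, 92 mm high, standing; origin under its centre; bystander
- tea_glass: waisted tea glass on its saucer, one piece, saucer 104 mm across, 94 mm high; origin under its centre; bystander
- remote: remote control, 175 (x) x 46 x 18 mm; origin under its centre; bystander
- cover: the holder's aluminium cover, taken off and lying on the table, 150 (x) x 50 x 28 mm; origin under its centre; bystander
- die0: white die, 19 mm; origin under its centre; bystander
- die1: white die, 19 mm; origin under its centre; bystander
- die2: white die, 19 mm; origin under its centre; bystander
- die3: white die, 19 mm; origin under its centre; bystander
Not all that is in view belongs to the job. Leave any blue look-alike of the cell_b alone. What is shaped like the cell_c but brown is not meant.

How it is judged:
By the outcome, as a careful person would: the job done as asked, in the order asked, and still so for the second after the job is handed in, with the robot touching nothing.
It also fails if it takes over 72 s, if anything falls off the work surface, if the arm or the gripper's body presses on something with over 40 N, if the wrist force passes 120 N, or if a joint passes its speed limit or range.

## Working session

There is one attempt and no reset: what is moved stays moved. The work goes in short steps, Python scripts to look and compute and a tool call to move; the robot and the scene stay as the last step left them, time stands still between calls to the robot, and variables do not carry over. Pictures are saved under pics/ and viewed, at most 10 in all, crops included, and the job is handed in when it is done.

Besides the shell and the picture viewer there is one more tool, called after "Call:" as name(argument=value, ...), one argument or row to a line, values as JSON. carry_out: Moves the arm, as the interface text tells. Its arguments: {"type":"object","properties":{"steps":{"type":"array","items":{"type":"array","items":{"type":"number"}}},"squeeze":{"type":"number"}},"required":["steps"]}

```bash
mkdir -p pics; cat > h.py <<'E'
import numpy as np, cv2, json
from bench import ctrl
def grab(n,tag):
    s=ctrl.get_state(); im=ctrl.get_image(n)
    cv2.imwrite(f'pics/{tag}.png',im['pixels'][:,:,::-1])
    np.save(f'pics/{tag}.npy',{'im':im,'s':s},allow_pickle=True); return im
def load(tag): return np.load(f'pics/{tag}.npy',allow_pickle=True).item()
def cal(d):
    im,s=d['im'],d['s']
    if 'cam_to_world' in im: T=np.array(im['cam_to_world'])
    else:
        W=np.eye(4); W[:3,:3]=cv2.Rodrigues(np.array(s['tool_rot'],float))[0]; W[:3,3]=s['position']
        T=W@np.array(im['T_tool_cam'])
    return np.array(im['camera_matrix']),float(im['k1']),T
def ray(d,u,v):
    K,k,T=cal(d)
    p=cv2.undistortPoints(np.array([[[u,v]]],float),K,np.array([k,0,0,0.]))[0,0]
    return T[:3,3],T[:3,:3]@np.array([p[0],p[1],1])
def onz(d,u,v,z):
    o,r=ray(d,u,v); return o+r*(z-o[2])/r[2]
def proj(d,P):
    K,k,T=cal(d); Ti=np.linalg.inv(T)
    return cv2.projectPoints(np.array(P,float).reshape(-1,1,3),cv2.Rodrigues(Ti[:3,:3])[0],Ti[:3,3],K,np.array([k,0,0,0.]))[0][:,0]
def tri(a):
    A=np.zeros((3,3));b=np.zeros(3)
    for d,u,v in a:
        o,r=ray(d,u,v); r=r/np.linalg.norm(r); M=np.eye(3)-np.outer(r,r); A+=M; b+=M@o
    return np.linalg.solve(A,b)
E
python3 - <<'E'
from h import *
for n in('top','scene'):
    im=grab(n,n+'0'); print(n,np.round(im['cam_to_world'],3).tolist(),im['k1'])
print(ctrl.get_state())
E
```

```text
top [[-0.026, -0.986, 0.167, 0.3], [-1.0, 0.024, -0.014, -0.051], [0.01, -0.168, -0.986, 1.624], [0.0, 0.0, 0.0, 1.0]] -0.17925643794950075
scene [[-0.674, 0.526, -0.519, 1.171], [0.739, 0.47, -0.482, 0.523], [-0.01, -0.709, -0.705, 1.008], [0.0, 0.0, 0.0, 1.0]] -0.024589747472824674
{'time': 0.1, 'joint_positions': array([ 1.25610302,  0.32178247, -0.0700433 ,  1.45154049,  0.02261101,
        1.37078865, -0.05690696]), 'qd': array([-0.00092025, -0.0012777 , -0.00088007, -0.00374545, -0.00012025,
       -0.00073613, -0.00027277]), 'joint_torque': array([-1.41527529e-03, -4.92570519e+01, -4.06736713e-01, -3.13398814e+01,
       -6.42099534e-02,  3.95196257e-02,  3.50332959e-05]), 'position': array([ 0.20965487, -0.61474608,  0.22155502]), 'tool_rot': array([-3.09757534e+00, -5.13842467e-01,  6.23069588e-04]), 'ft_force': array([ 0.76116693,  0.44450567, -0.44482753]), 'torque': array([0.02688415, 0.0189815 , 0.01573849]), 'grip_force': 0.0, 'grip_width': 1.0009212156847087}
```

View pics/top0.png

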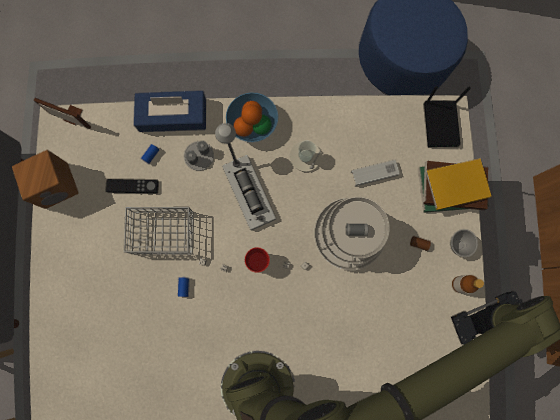

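View pics/scene0.png

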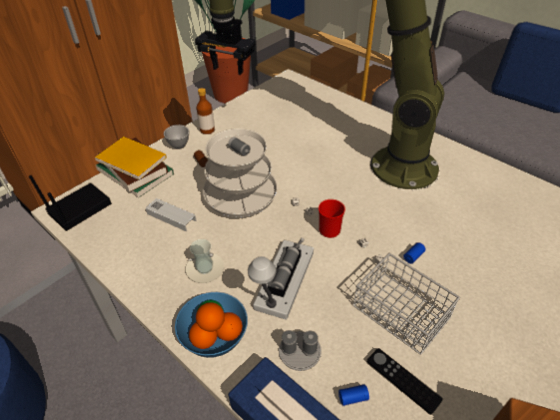

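The top view shows the robot base at (256,385), the lamp at (250,193) with its head at (224,132), the carousel at (357,230) and the basket at (168,233). Candidates for the cells:
- **Grey cells:** two in the holder at about (243,180) and (252,203), and one in the top dish at (357,230). These fit, being grey and where the task puts them.
- **Look-alikes, to be left alone:** blue at (150,154) and (183,287), brown at (421,243).
- **Fresh cells:** standing on the coaster at (199,153).

I'll confirm the three grey ones in one enlarged crop.

```bash
python3 - <<'E'
from h import *
t=cv2.imread('pics/top0.png'); s=cv2.imread('pics/scene0.png')
def c(i,x,y,w,h,k): return cv2.resize(i[y:y+h,x:x+w],None,fx=k,fy=k,interpolation=cv2.INTER_CUBIC)
A=c(t,205,120,80,60*2,5)[:, :]     # 400x600
a=c(t,210,145,80,60+30,5)[:300*1+150]  
p1=c(t,210,150,80,60+0,5); p1=c(t,212,152,80,80,3.75)
p2=c(t,315,190,80,80,3.75)
p3=c(s,230,230,100,100,3); p4=c(s,195,110,100,100,3); p5=c(t,115,190,106,106,2.83)
def f(x): return cv2.resize(x,(266,266))
r=np.vstack([np.hstack([f(p1),f(p2),f(p5)]),np.hstack([f(p3),f(p4),f(c(s,335,250,125,125,2))])])
cv2.imwrite('pics/crop1.png',r)
E
```

```text
(no output)
```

View pics/crop1.png

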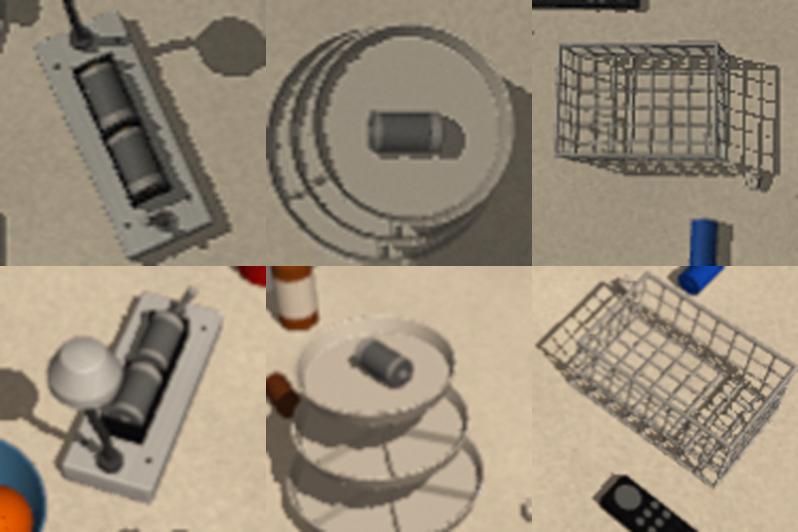

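The crops confirm two grey cells with steel ends in the black holder and one in the top dish. The switch lever is at top pixel (261,218). Next I measure the poses.

```bash
python3 - <<'E'
from h import *
t,s=load('top0'),load('scene0')
f=lambda L,z,d:np.array([onz(d,u,v,z)[:2] for u,v in L])
for nm,d,L in(('top',t,[(223.4,166.4),(248.7,156.2),(276,220.6),(251.1,229.6)]),('scene',s,[(252.6,305.6),(286.4,318),(313.5,248),(285.3,239.8)])):
    C=f(L,.028,d); print('lamp',nm,C.round(3).tolist(),'mid',C.mean(0).round(4), 'len',[round(np.linalg.norm(C[i]-C[(i+1)%4]),3) for i in range(4)])
    a=C[0]+C[1]-C[2]-C[3]; print('ax deg',np.degrees(np.arctan2(a[1],a[0])))
B=f([(126.2,207.1),(189.1,206.7),(189.9,253.8),(124.6,252.2)],.09,t)
print('basket',B.round(3).tolist(),B.mean(0).round(4),[round(np.linalg.norm(B[i]-B[(i+1)%4]),3) for i in range(4)])
print('dish',onz(t,360,226.7,.204).round(4),'cellc',onz(t,356.8,229.7,.21).round(4), 'cellc ends',onz(t,348,229.7,.203).round(3),onz(t,369,229.7,.203).round(3))
print('cells b,a',onz(t,243.9,180.6,.055).round(4),onz(t,253.8,199.5,.055).round(4))
st=s['s']; print(np.round(cv2.Rodrigues(np.array(st['tool_rot']))[0],3).tolist())
im=grab('wrist','w0'); print(np.round(im['T_tool_cam'],3).tolist(),np.round(im['camera_matrix'],1).tolist())
for n,P in (('holder',0),):pass
E
```

```text
lamp top [[0.699, 0.093], [0.731, 0.011], [0.519, -0.072], [0.492, 0.007]] mid [0.6105 0.01  ] len [np.float64(0.088), np.float64(0.228), np.float64(0.084), np.float64(0.224)]
ax deg 21.934773156659784
lamp scene [[0.744, 0.022], [0.714, 0.107], [0.499, 0.014], [0.528, -0.064]] mid [0.6212 0.0198] len [np.float64(0.091), np.float64(0.234), np.float64(0.083), np.float64(0.232)]
ax deg 22.53026997087351
basket [[0.563, 0.391], [0.56, 0.194], [0.415, 0.192], [0.424, 0.393]] [0.4905 0.2925] [np.float64(0.197), np.float64(0.144), np.float64(0.202), np.float64(0.14)]
dish [ 0.4715 -0.3064  0.204 ] cellc [ 0.4626 -0.2958  0.21  ] cellc ends [ 0.464 -0.272  0.203] [ 0.462 -0.332  0.203]
cells b,a [0.6449 0.0264 0.055 ] [ 0.5836 -0.0037  0.055 ]
[[0.946, 0.323, -0.001], [0.323, -0.946, 0.002], [-0.0, -0.002, -1.0]]
[[-0.0, -0.966, -0.257, 0.071], [1.0, 0.0, -0.001, 0.0], [0.002, -0.257, 0.966, -0.162], [0.0, 0.0, 0.0, 1.0]] [[313.0, 0.0, 279.1], [0.0, 313.0, 215.1], [0.0, 0.0, 1.0]]
```

Cell heights and sizes agree: the lamp measures 230x90 and the basket 200x140. The lamp's position differs by about 1 cm between the two views, so I'll refine it with the wrist camera. First I lift and pass over the carousel to look.

Call:
carry_out(
  steps=[
    [0, 0, 0, 0, 0, 5, 1],
    [0, 0, 0, 0, 0, 10, 1],
    [0, 0, 0, 0, 0, 15, 1],
    [0, 0, 0, 0, 0, 20, 1],
    [0, 0, 0, 4, 4, 20, 0.6],
    [0, 0, 0, 7, 8, 20, 0.3],
    [0, 0, 0, 10, 12, 20, 0],
    [0, 0, 0, 13, 16, 20, 0],
    [0, 0, 0, 16, 20, 20, 0],
    [0, 0, 0, 19, 24, 20, 0],
    [0, 0, 0, 22, 28, 20, 0],
    [0, 0, 0, 24, 30, 20, 0],
  ],
)

```text
time: 1.35
position: [0.4518, -0.3111, 0.4229]
tool_rot: [-3.098, -0.521, -0.001]
ft_force: [0.1, 0.4, -0.4]
grip_width: 0.359
grip_force: 0.0
```

```bash
python3 - <<'E'
from h import *
grab('wrist','wc'); d=load('wc'); s=d['s']; print(s['time'],s['position'],s['tool_rot'],s['grip_width'])
E
```

```text
1.35 [ 0.45178038 -0.31112642  0.4229092 ] [-3.09773812e+00 -5.20726829e-01 -1.38275197e-03] 0.35885877392871646
```

Call:
carry_out(
  steps=[
    [0, 0, 3, 4, 5, 0, 0],
    [0, 0, 3, 6, 10, 0, 0],
    [0, 0, 3, 8, 15, 0, 0],
    [0, 0, 3, 9, 20, 0, 0],
    [0, 0, 3, 10, 25, 0, 0],
    [0, 0, 3, 10, 28, 0, 0],
    [0, 0, 3, 10, 30, 0, 0],
    [0, 0, 3, 10, 31, 0, 0],
    [0, 0, 3, 10, 31, 0, 0],
  ],
)

```text
time: 2.3
position: [0.5497, -0.0046, 0.4225]
tool_rot: [3.084, 0.598, -0.0]
ft_force: [0.7, -0.4, 0.2]
grip_width: 0.005
grip_force: 0.0
```

```bash
python3 - <<'E'
from h import *
grab('wrist','wl'); d=load('wl'); s=d['s']; print(s['time'],s['position'],s['tool_rot'],s['grip_width'],s['ft_force'])
a=cv2.imread('pics/wc.png');b=cv2.imread('pics/wl.png')
for t,P in(('wc',[.4626,-.2958,.203]),('wl',[.6105,.01,.048])): print(t,proj(load(t),P))
cv2.imwrite('pics/wc2.png',cv2.resize(a,(798,598)));cv2.imwrite('pics/wl2.png',cv2.resize(b,(798,598)))
E
```

```text
2.3 [ 0.54974756 -0.00458995  0.42252019] [ 3.08382785e+00  5.97789580e-01 -3.99330079e-04] 0.00501066434153004 [ 0.68459134 -0.38810665  0.22417099]
wc [[270.39728503 178.99468044]]
wl [[284.79099006 137.41781193]]
```

View pics/wl.png

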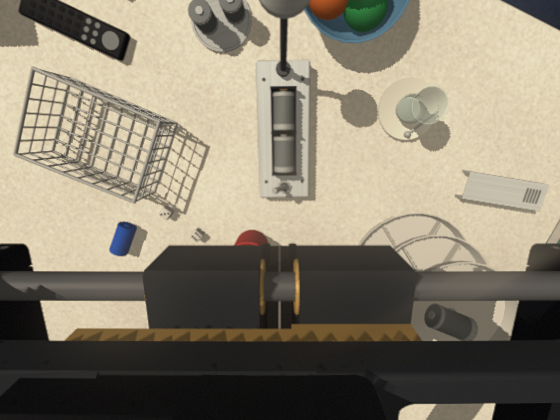

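View pics/wc.png

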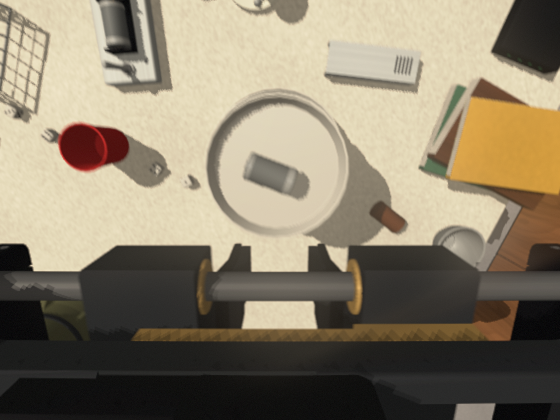

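The wrist picture over the lamp shows base corners at about (258,62), (309,60), (313,196) and (261,198). Cell b is at (284,108), cell a at (284.5,154), and the toggle's knob at (282,187) leans left, towards lamp +y. The other picture shows cell c in the dish at about (271,175), with the dish spanning (208–349, 90–234).

```bash
python3 - <<'E'
from h import *
l,c,t,s=load('wl'),load('wc'),load('top0'),load('scene0')
C=np.array([onz(l,u,v,.028)[:2] for u,v in[(258,62),(309,60),(313,196),(261,198)]])
a=C[0]+C[1]-C[2]-C[3];th=np.arctan2(a[1],a[0])
print('corners mid',C.mean(0).round(4),[round(np.linalg.norm(C[i]-C[(i+1)%4]),3) for i in range(4)],'ang',np.degrees(th).round(1))
b,a_=onz(l,284,108,.055)[:2],onz(l,284.5,154,.055)[:2]
print('b',b.round(4),'a',a_.round(4),'mid',((a_+b)/2).round(4),np.degrees(np.arctan2(*(b-a_)[::-1])).round(1),np.linalg.norm(b-a_))
print('tri holder mid wl+top',tri([(l,284.3,131.3),(t,248.9,190)]).round(4))
# edges fit via projecting model overlay
def lamp(x,y,z,m,th): R=np.array([[np.cos(th),-np.sin(th)],[np.sin(th),np.cos(th)]]); return np.r_[R@[x,y]+m,z]
m=(a_+b)/2
for n in(22,):
    th=np.radians(n)
    print({k:proj(l,lamp(*p,m,th)).round(0).tolist() for k,p in dict(piv=(-.094,0,.034),tip=(-.094,.0183,.0718),head=(.146,0,.21)).items()})
    print('top cells',[proj(t,lamp(x,0,.055,m,th)).round(1).tolist() for x in(.0345,-.0345)])
    print('scene corners',[proj(s,lamp(x,y,.028,m,th)).round(0).tolist() for x,y in((.115,.045),(.115,-.045),(-.115,-.045),(-.115,.045))])
e=[onz(c,*p,.203)[:2] for p in((249,169),(295,181))]; cc=onz(c,271,175,.208)
print('c',cc.round(4),'ends',np.round(e,4).tolist(),'len',np.linalg.norm(e[0]-e[1]),'ang',np.degrees(np.arctan2(*(e[0]-e[1])[::-1])))
print('tri c',tri([(c,271,175),(t,356.8,229.7)]).round(4),'dish',onz(c,278.5,162,.204).round(4))
B=np.array([onz(l,u,v,.09)[:2] for u,v in[(33,68),(174,125),(136,201),(16,155)]])
print('basket',B.round(3).tolist(),B.mean(0),[round(np.linalg.norm(B[i]-B[(i+1)%4]),3) for i in range(4)])
E
```

```text
corners mid [0.6182 0.0118] [np.float64(0.083), np.float64(0.226), np.float64(0.094), np.float64(0.226)] ang 23.7
b [0.6526 0.0287] a [5.856e-01 5.000e-04] mid [0.6191 0.0146] 22.8 0.07276072319550553
tri holder mid wl+top [0.6197 0.0132 0.0267]
{'piv': [[284.0, 186.0]], 'tip': [[273.0, 190.0]], 'head': [[287.0, -13.0]]}
top cells [[[243.5, 178.7]], [[252.1, 198.5]]]
scene corners [[[285.0, 315.0]], [[251.0, 304.0]], [[283.0, 239.0]], [[314.0, 247.0]]]
c [ 0.4682 -0.2948  0.208 ] ends [[0.4657, -0.2673], [0.4701, -0.3251]] len 0.05794342161886937 ang 94.4349955374053
tri c [ 0.4653 -0.2967  0.1948] dish [ 0.4854 -0.2984  0.204 ]
basket [[0.565, 0.391], [0.565, 0.174], [0.429, 0.197], [0.429, 0.393]] [0.49711549 0.28874693] [np.float64(0.217), np.float64(0.138), np.float64(0.196), np.float64(0.136)]
```

The estimates agree: lamp origin (0.619, 0.0145) at 22.5°, pivot at (0.532, -0.0215). I now go down on the lever's +y side and push towards -y.

Call:
carry_out(
  steps=[
    [0, 0, 0, -3.7, 3, -5, 0],
    [0, 0, 0, -3.7, 3, -10, 0],
    [0, 0, 0, -3.7, 3, -15, 0],
    [0, 0, 0, -3.7, 3, -20, 0],
    [0, 0, 0, -3.7, 3, -25, 0],
    [0, 0, 0, -3.7, 3, -29, 0],
    [0, 0, 0, -3.7, 3, -32, 0],
    [0, 0, 0, -3.7, 3, -34.5, 0],
    [0, 0, 0, -3.7, 3, -36, 0],
    [0, 0, 0, -3.7, 3, -36.7, 0],
    [0, 0, 0, -3.7, 3, -36.7, 0],
  ],
)

```text
time: 3.45
position: [0.513, 0.0237, 0.0554]
tool_rot: [3.085, 0.593, -0.001]
ft_force: [0.4, 0.3, 0.2]
grip_width: 0.003
grip_force: 0.0
```

Call:
carry_out(
  steps=[
    [0, 0, 0, 0.3, -0.8, 0, 0],
    [0, 0, 0, 0.6, -1.5, 0, 0],
    [0, 0, 0, 0.8, -2, 0, 0],
    [0, 0, 0, 1, -2.4, 0, 0],
    [0, 0, 0, 1.1, -2.7, 0, 0],
    [0, 0, 0, 1.2, -3, 0, 0],
    [0, 0, 0, 1.3, -3.3, 0, 0],
    [0, 0, 0, 1.4, -3.5, 0, 0],
    [0, 0, 0, 1.4, -3.5, 0, 0],
  ],
)

```text
time: 4.35
position: [0.5269, -0.0107, 0.0555]
tool_rot: [3.084, 0.594, -0.0]
ft_force: [0.1, 0.8, -0.0]
grip_width: 0.005
grip_force: 0.3
```

Call:
carry_out(
  steps=[
    [0, 0, 0, 0.1, -0.3, 0, 0],
    [0, 0, 0, 0.2, -0.5, 0, 0],
    [0, 0, 0, 0.3, -0.7, 0, 0],
    [0, 0, 0, 0.3, -0.7, 0, 0],
  ],
)

```text
time: 4.75
position: [0.5296, -0.0174, 0.0552]
tool_rot: [-3.085, -0.595, 0.001]
ft_force: [0.5, 1.6, -1.0]
grip_width: 0.008
grip_force: 0.8
```

Call:
carry_out(
  steps=[
    [0, 0, 0, 0.1, -0.2, 0, 0],
    [0, 0, 0, 0.2, -0.4, 0, 0],
    [0, 0, 0, 0.2, -0.6, 0, 0],
    [0, 0, 0, 0.3, -0.8, 0, 0],
    [0, 0, 0, 0.3, -0.8, 0, 0],
  ],
)

```text
time: 5.25
position: [0.5305, -0.0195, 0.055]
tool_rot: [-3.076, -0.598, 0.006]
ft_force: [-5.7, 13.1, 3.1]
grip_width: 0.007
grip_force: 6.9
```

Force rose to 14 N, so the lever is at its stop. I back off, lift, and go above cell a to check.

Call:
carry_out(
  steps=[
    [0, 0, 0, -0.5, 1, 0, 0],
    [0, 0, 0, -0.8, 2, 1, 0],
    [0, 0, 0, -0.8, 2, 5, 0],
    [0, 0, 0, -0.8, 2, 10, 0],
    [0, 0, 0, 0, 2, 15, 0.3],
    [0, 0, 0, 2, 2.4, 17, 0.65],
    [0, 0, 0, 4, 2.6, 18, 0.65],
    [0, 0, 0, 5.4, 2.6, 18, 0.65],
    [0, 0, 0, 5.4, 2.6, 18, 0.65],
    [0, 0, 0, 5.4, 2.6, 18, 0.65],
  ],
)

```text
time: 6.25
position: [0.5865, 0.0003, 0.2358]
tool_rot: [3.084, 0.594, -0.001]
ft_force: [0.3, -0.8, -0.5]
grip_width: 0.469
grip_force: 0.0
```

```bash
python3 - <<'E'
from h import *
grab('wrist','wa'); grab('scene','s1'); d=load('wa'); s=d['s']; print(s['time'],s['position'],s['tool_rot'],s['grip_width'])
th=np.radians(22.5);R=np.array([[np.cos(th),-np.sin(th)],[np.sin(th),np.cos(th)]])
for n,p in dict(a=(-.0345,0,.065),b=(.0345,0,.065),tipoff=(-.094,-.0183,.0718)).items(): print(n,proj(d,np.r_[R@p[:2]+[.619,.0145],p[2]]).round(0))
w=cv2.imread('pics/wa.png'); z=cv2.imread('pics/s1.png')[225:325,240:330]
z=cv2.resize(z,(378,420),interpolation=cv2.INTER_CUBIC)
cv2.imwrite('pics/wa2.png',np.hstack([w[:,70:490],z]))
E
```

```text
6.25 [5.86484253e-01 3.49728007e-04 2.35767920e-01] [ 3.08418694e+00  5.94340079e-01 -7.51843692e-04] 0.46864007601917196
a [[279. 198.]]
b [[278. 133.]]
tipoff [[296. 252.]]
```

View pics/wa2.png

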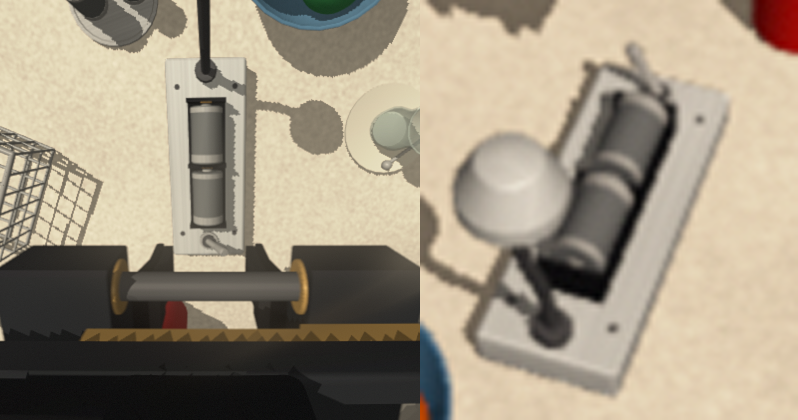

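The lever now leans to -y, its tip at (295,248) against a prediction of (296,252). Cells a at (278,197) and b at (276,132) match the model within 2 px. I descend on cell a.

Call:
carry_out(
  squeeze=25,
  steps=[
    [0, 0, 0.5, 0, 0.1, -5, 0.65],
    [0, 0, 0.5, 0, 0.1, -10, 0.65],
    [0, 0, 0.5, 0, 0.1, -14, 0.65],
    [0, 0, 0.5, 0, 0.1, -17, 0.65],
    [0, 0, 0.5, 0, 0.1, -19, 0.65],
    [0, 0, 0.5, 0, 0.1, -20, 0.65],
    [0, 0, 0.5, 0, 0.1, -20, 0.65],
  ],
)

```text
time: 7.05
position: [0.5855, 0.0015, 0.0345]
tool_rot: [-3.082, -0.609, 0.004]
ft_force: [-0.7, 0.3, -0.1]
grip_width: 0.651
grip_force: 0.0
```

Call:
carry_out(
  steps=[
    [0, 0, 0, 0, 0, 0, 0.3],
    [0, 0, 0, 0, 0, 0, 0.2],
    [0, 0, 0, 0, 0, 0, 0.2],
    [0, 0, 0, 0, 0, 0, 0.2],
    [0, 0, 0, 0, 0, 0, 0.2],
  ],
)

```text
time: 7.55
position: [0.5875, 0.0018, 0.0365]
tool_rot: [3.082, 0.608, 0.002]
ft_force: [-0.3, 0.2, 3.2]
grip_width: 0.382
grip_force: 25.0
```

Grip width is 33 mm, so the cell is held. I lift and carry it to the basket, centre (0.494, 0.291), turning to yaw 90°.

Call:
carry_out(
  steps=[
    [0, 0, 0, 0, 0, 4, 0.2],
    [0, 0, 0, 0, 0, 9, 0.2],
    [0, 0, 0, 0, 0, 14, 0.2],
    [0, 0, 8, -1, 4, 17, 0.2],
    [0, 0, 16, -3, 9, 17, 0.2],
    [0, 0, 24, -5, 14, 17, 0.2],
    [0, 0, 32, -7, 19, 17, 0.2],
    [0, 0, 40, -8, 23.5, 17, 0.2],
    [0, 0, 48, -9, 28, 17, 0.2],
    [0, 0, 56, -9.3, 31.5, 17, 0.2],
    [0, 0, 63, -9.3, 34.1, 17, 0.2],
    [0, 0, 67, -9.3, 34.1, 17, 0.2],
  ],
)

```text
time: 8.75
position: [0.4913, 0.3479, 0.2055]
tool_rot: [-2.219, -2.219, -0.002]
ft_force: [-0.9, -0.7, -1.5]
grip_width: 0.38
grip_force: 25.0
```

```bash
python3 - <<'E'
from h import *
grab('wrist','wb'); d=load('wb'); s=d['s']; print(s['time'],s['position'],s['tool_rot'],s['grip_width'],s['grip_force'])
print([proj(d,[.494+x,.291+y,.09]).round(0).tolist() for x,y in((.07,.1),(.07,-.1),(-.07,-.1),(-.07,.1))])
E
```

```text
8.75 [0.49126635 0.34790318 0.20550242] [-2.21936501e+00 -2.21860644e+00 -2.05937835e-03] 0.37977381409982336 24.991663992404938
[[[361.0, 165.0]], [[348.0, 358.0]], [[214.0, 358.0]], [[202.0, 165.0]]]
```

View pics/wb.png

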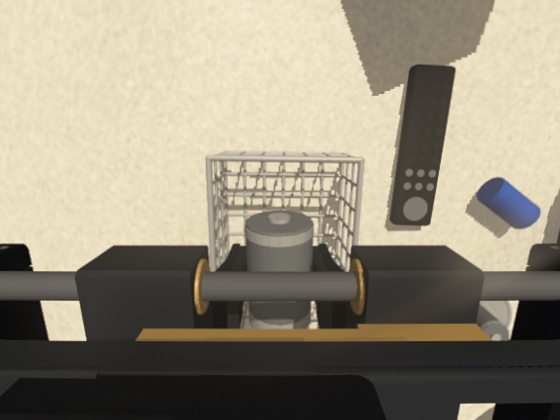

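The basket's far rim is at (207–362,157), against a prediction of (202–361,165), so its centre is about (0.497, 0.298). The cell is inside its outline, so I lower it.

Call:
carry_out(
  steps=[
    [0, 0, 0, 0.4, 0.3, -5, 0.2],
    [0, 0, 0, 0.4, 0.3, -10, 0.2],
    [0, 0, 0, 0.4, 0.3, -13, 0.2],
    [0, 0, 0, 0.4, 0.3, -15.5, 0.2],
    [0, 0, 0, 0.4, 0.3, -17, 0.2],
    [0, 0, 0, 0.4, 0.3, -17, 0.2],
    [0, 0, 0, 0.4, 0.3, -17, 0.5],
    [0, 0, 0, 0.4, 0.3, -17, 0.55],
    [0, 0, 0, 0.4, 0.3, -17, 0.55],
  ],
)

```text
time: 9.7
position: [0.499, 0.3466, 0.0374]
tool_rot: [2.234, 2.208, 0.005]
ft_force: [-0.3, 0.0, 0.1]
grip_width: 0.528
grip_force: 0.0
```

Call:
carry_out(
  steps=[
    [0, 0, 0, 0, 0, 4, 0.55],
    [0, 0, 0, 0, 0, 9, 0.55],
    [0, 0, 0, 0, 0, 14, 0.55],
    [0, 0, 0, 0, 0, 19, 0.55],
    [0, 0, 8, 0.7, -2, 24, 0.65],
    [0, 0, 16, 3, -7, 24, 0.65],
    [0, 0, 24, 5, -12, 24, 0.65],
    [0, 0, 32, 7, -16, 24, 0.65],
    [0, 0, 40, 9, -20, 24, 0.65],
    [0, 0, 48, 11, -24, 24, 0.65],
    [0, 0, 56, 13, -28, 24, 0.65],
    [0, 0, 64, 15.2, -31.9, 24, 0.65],
  ],
)

```text
time: 10.9
position: [0.6507, 0.0246, 0.2771]
tool_rot: [0.717, 3.056, -0.0]
ft_force: [0.3, 1.1, -0.0]
grip_width: 0.652
grip_force: 0.0
```

Call:
carry_out(
  steps=[
    [0, 0, 8, 0.1, 0.1, 0, 0.65],
    [0, 0, 16, 0.1, 0.1, 0, 0.65],
    [0, 0, 24, 0.1, 0.1, 0, 0.65],
    [0, 0, 32, 0.1, 0.1, 0, 0.65],
    [0, 0, 40, 0.1, 0.1, 0, 0.65],
    [0, 0, 48, 0.1, 0.1, 0, 0.65],
    [0, 0, 49, 0.1, 0.1, 0, 0.65],
    [0, 0, 49, 0.1, 0.1, 0, 0.65],
  ],
)

```text
time: 11.7
position: [0.651, 0.0278, 0.2762]
tool_rot: [-0.604, 3.082, 0.0]
ft_force: [0.3, -0.2, -0.2]
grip_width: 0.653
grip_force: 0.0
```

```bash
python3 - <<'E'
from h import *
grab('wrist','wd'); d=load('wd'); s=d['s']; print(s['time'],s['position'],s['tool_rot'],s['grip_width'],s['joint_positions'].round(2))
w=s['tool_rot'];print(np.degrees(2*np.arctan2(w[1],w[0])))
th=np.radians(22.5);R=np.array([[np.cos(th),-np.sin(th)],[np.sin(th),np.cos(th)]])
for n,p in dict(a=(-.0345,0,.031),b=(.0345,0,.065)).items(): print(n,proj(d,np.r_[R@p[:2]+[.619,.0145],p[2]]).round(0))
grab('top','t2');t=cv2.imread('pics/t2.png')[190:270,110:216]
z=cv2.resize(t,(318,240),interpolation=cv2.INTER_CUBIC); w=cv2.imread('pics/wd.png')[:,70:490]
z=np.vstack([z,np.zeros((180,318,3),np.uint8)]); cv2.imwrite('pics/wd2.png',np.hstack([w,z]))
E
```

```text
11.7 [0.65098528 0.02782084 0.27623846] [-6.04135818e-01  3.08204211e+00  4.20246405e-05] 0.6533624859324837 [ 0.7   0.55 -1.17  1.34  0.5   1.57  1.55]
202.18078055540136
a [[279. 132.]]
b [[279. 191.]]
```

View pics/wd2.png

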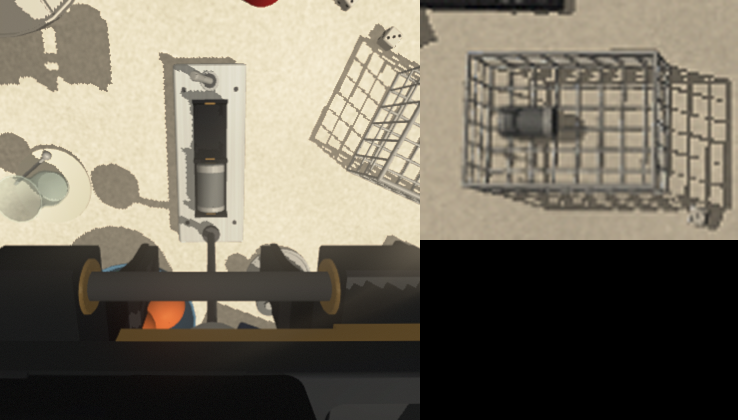

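Cell b is at (279,190), as predicted (279,191). Cell a lies in the basket (top view near (520,122) of the crop). I descend on cell b.

Call:
carry_out(
  steps=[
    [0, 0, 0, 0, 0, -5, 0.65],
    [0, 0, 0, 0, 0, -10, 0.65],
    [0, 0, 0, 0, 0, -14, 0.65],
    [0, 0, 0, 0, 0, -17, 0.65],
    [0, 0, 0, 0, 0, -20, 0.65],
    [0, 0, 0, 0, 0, -22, 0.65],
    [0, 0, 0, 0, 0, -23.5, 0.65],
    [0, 0, 0, 0, 0, -24, 0.65],
    [0, 0, 0, 0, 0, -24, 0.65],
  ],
)

```text
time: 12.7
position: [0.6511, 0.0279, 0.0357]
tool_rot: [-0.608, 3.082, 0.0]
ft_force: [1.0, 0.2, 0.6]
grip_width: 0.652
grip_force: 0.0
```

Call:
carry_out(
  steps=[
    [0, 0, 0, 0, 0, 0, 0.3],
    [0, 0, 0, 0, 0, 0, 0.2],
    [0, 0, 0, 0, 0, 0, 0.2],
    [0, 0, 0, 0, 0, 0, 0.2],
    [0, 0, 0, 0, 0, 0, 0.2],
  ],
)

```text
time: 13.2
position: [0.6512, 0.028, 0.0362]
tool_rot: [-0.609, 3.081, 0.0]
ft_force: [-0.2, -0.2, 3.0]
grip_width: 0.382
grip_force: 25.0
```

Call:
carry_out(
  steps=[
    [0, 0, 0, 0, 0, 4, 0.2],
    [0, 0, 0, 0, 0, 9, 0.2],
    [0, 0, 0, 0, 0, 14, 0.2],
    [0, 0, 0, -1, 1, 18, 0.2],
    [0, 0, -8, -3, 4, 18, 0.2],
    [0, 0, -16, -5, 7, 18, 0.2],
    [0, 0, -24, -7, 10, 18, 0.2],
    [0, 0, -32, -9, 13, 18, 0.2],
    [0, 0, -40, -11, 15, 18, 0.2],
    [0, 0, -48, -13, 17, 18, 0.2],
  ],
)

```text
time: 14.2
position: [0.5194, 0.1989, 0.2152]
tool_rot: [-0.705, -3.061, 0.001]
ft_force: [1.1, -0.2, -1.6]
grip_width: 0.383
grip_force: 25.0
```

```bash
python3 - <<'E'
from h import *
s=ctrl.get_state(); print(s['position'],s['joint_positions'].round(2),s['grip_width'],s['ft_force'])
E
```

```text
[0.51942317 0.198869   0.21524841] [ 0.54  0.29 -1.12  1.67  0.27  1.35  0.5 ] 0.3828422829329165 [ 1.13943249 -0.24325838 -1.59286905]
```

Call:
carry_out(
  steps=[
    [0, 0, -8, -1, 2, 0, 0.2],
    [0, 0, -16, -2, 4, 0, 0.2],
    [0, 0, -24, -2.4, 5, 0, 0.2],
    [0, 0, -32, -2.4, 5, 0, 0.2],
    [0, 0, -40, -2.4, 5, 0, 0.2],
    [0, 0, -48, -2.4, 5, 0, 0.2],
    [0, 0, -56, -2.4, 5, 0, 0.2],
    [0, 0, -64, -2.4, 5, 0, 0.2],
    [0, 0, -64, -2.4, 5, 0, 0.2],
  ],
)

```text
time: 15.1
position: [0.4965, 0.2477, 0.2153]
tool_rot: [2.215, 2.228, -0.001]
ft_force: [-0.6, 0.6, -1.1]
grip_width: 0.385
grip_force: 25.0
```

Call:
carry_out(
  steps=[
    [0, 0, 0, 0, 0, -5, 0.2],
    [0, 0, 0, 0, 0, -10, 0.2],
    [0, 0, 0, 0, 0, -13, 0.2],
    [0, 0, 0, 0, 0, -15.5, 0.2],
    [0, 0, 0, 0, 0, -17.5, 0.2],
    [0, 0, 0, 0, 0, -18, 0.2],
    [0, 0, 0, 0, 0, -18, 0.2],
    [0, 0, 0, 0, 0, -18, 0.55],
    [0, 0, 0, 0, 0, -18, 0.55],
    [0, 0, 0, 0, 0, -18, 0.55],
  ],
)

```text
time: 16.1
position: [0.4979, 0.2482, 0.0369]
tool_rot: [2.214, 2.227, 0.003]
ft_force: [-0.0, 0.5, -0.6]
grip_width: 0.525
grip_force: 0.0
```

Call:
carry_out(
  steps=[
    [0, 0, 0, 0, 0, 4, 0.55],
    [0, 0, 0, 0, 0, 9, 0.55],
    [0, 0, 0, 0, 0, 14, 0.55],
    [0, 0, 0, 0, 0, 19, 0.55],
    [0, 0, 0, 0, 0, 24, 0.65],
    [0, 0, 0, 0, 0, 29, 0.65],
    [0, 0, 0, 0, 0, 34, 0.65],
    [0, 0, 0, 0, 0, 36, 0.65],
  ],
)

```text
time: 16.9
position: [0.4976, 0.2491, 0.4016]
tool_rot: [2.212, 2.226, 0.012]
ft_force: [-0.3, 0.5, 0.4]
grip_width: 0.647
grip_force: 0.0
```

Call:
carry_out(
  steps=[
    [0, 0, 0, 1, -5, 0, 0.65],
    [0, 0, 0, 2, -10, 0, 0.65],
    [0, 0, 0, 3, -15, 0, 0.65],
    [0, 0, 0, 3, -20, 0, 0.65],
    [0, 0, 0, 3, -25, 0, 0.65],
    [0, 0, 0, 3, -30, 0, 0.65],
    [0, 0, 0, 2, -35, 0, 0.65],
    [0, 0, 0, 1, -40, 0, 0.65],
    [0, 0, 0, -1, -45, 0, 0.65],
    [0, 0, 4, -2, -50, 0, 0.65],
    [0, 0, 4, -3, -54, 0, 0.65],
    [0, 0, 4, -3, -54.3, 0, 0.65],
  ],
)

```text
time: 18.1
position: [0.463, -0.3035, 0.3951]
tool_rot: [2.15, 2.29, -0.005]
ft_force: [-0.0, 0.2, 0.1]
grip_width: 0.649
grip_force: 0.0
```

Call:
carry_out(
  steps=[
    [0, 0, 0, 0, 0, -4, 0.65],
    [0, 0, 0, 0, 0, -6, 0.65],
    [0, 0, 0, 0, 0, -6, 0.65],
  ],
)

```text
time: 18.4
position: [0.4656, -0.2941, 0.3332]
tool_rot: [-2.132, -2.301, 0.001]
ft_force: [-0.0, -0.0, -0.5]
grip_width: 0.653
grip_force: 0.0
```

```bash
python3 - <<'E'
from h import *
grab('wrist','we'); d=load('we'); s=d['s']; print(s['time'],s['position'],s['tool_rot'],s['grip_width'],s['joint_positions'].round(2))
w=s['tool_rot'];print(np.degrees(2*np.arctan2(w[1],w[0])))
print(proj(d,[[.467,-.295,.203],[.467,-.295,.22]]).round(0).tolist())
grab('top','t3');t=cv2.imread('pics/t3.png')[190:270,110:216]
z=cv2.resize(t,(318,240),interpolation=cv2.INTER_CUBIC); w=cv2.imread('pics/we.png')[:,70:490]
z=np.vstack([z,np.zeros((180,318,3),np.uint8)]); cv2.imwrite('pics/we2.png',np.hstack([w,z]))
E
```

```text
18.4 [ 0.46563871 -0.29413386  0.33317305] [-2.13209770e+00 -2.30114607e+00  1.11376979e-03] 0.6530315321686594 [ 1.03  0.11 -0.56  1.5   0.06  1.55  0.54]
-265.6325128531364
[[280.0, 209.0], [280.0, 214.0]]
```

View pics/we2.png

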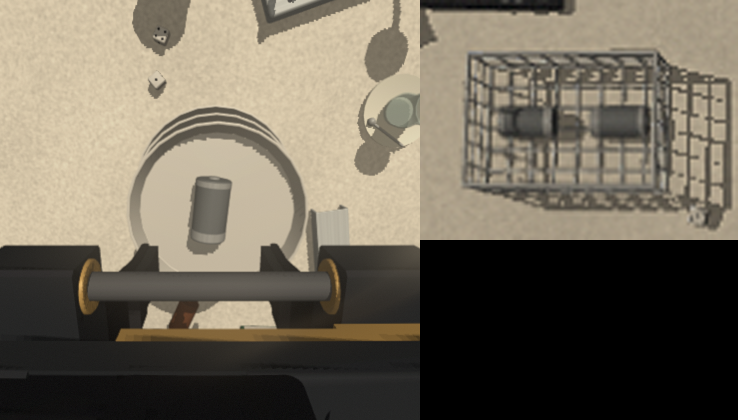

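Cells a and b both lie in the basket. Cell c is at (280,210), as predicted, with its axis about 5° off my yaw. I descend with that correction.

Call:
carry_out(
  steps=[
    [0, 0, -5, 0, 0, -4, 0.65],
    [0, 0, -5, 0, 0, -8, 0.65],
    [0, 0, -5, 0, 0, -11, 0.65],
    [0, 0, -5, 0, 0, -13, 0.65],
    [0, 0, -5, 0, 0, -14.2, 0.65],
    [0, 0, -5, 0, 0, -14.4, 0.65],
    [0, 0, -5, 0, 0, -14.4, 0.65],
  ],
)

```text
time: 19.2
position: [0.4678, -0.2955, 0.193]
tool_rot: [2.232, 2.207, 0.001]
ft_force: [0.0, -0.7, -0.0]
grip_width: 0.644
grip_force: 0.0
```

Call:
carry_out(
  steps=[
    [0, 0, 0, 0, 0, 0, 0.3],
    [0, 0, 0, 0, 0, 0, 0.2],
    [0, 0, 0, 0, 0, 0, 0.2],
    [0, 0, 0, 0, 0, 0, 0.2],
    [0, 0, 0, 0, 0, 0, 0.2],
  ],
)

```text
time: 19.7
position: [0.467, -0.2954, 0.1921]
tool_rot: [2.234, 2.208, -0.0]
ft_force: [-0.7, -0.4, 2.1]
grip_width: 0.385
grip_force: 24.9
```

Call:
carry_out(
  steps=[
    [0, 0, 0, 0, 0, 4, 0.2],
    [0, 0, 0, 0, 0, 9, 0.2],
    [0, 0, 0, 0, 0, 14, 0.2],
    [0, 0, 0, 1, 4, 16, 0.2],
    [0, 0, 0, 2, 9, 16, 0.2],
    [0, 0, 0, 4, 14, 16, 0.2],
    [0, 0, 0, 5, 19, 16, 0.2],
    [0, 0, 0, 5, 24, 16, 0.2],
    [0, 0, 0, 5, 29, 16, 0.2],
    [0, 0, 0, 5, 34, 16, 0.2],
    [0, 0, 0, 5, 39, 16, 0.2],
    [0, 0, 0, 4, 44, 16, 0.2],
  ],
)

```text
time: 20.9
position: [0.5079, 0.1401, 0.3512]
tool_rot: [-2.235, -2.208, -0.0]
ft_force: [0.5, 1.6, -1.3]
grip_width: 0.382
grip_force: 24.9
```

Call:
carry_out(
  steps=[
    [0, 0, 0, -1, 5, 0, 0.2],
    [0, 0, 0, -2, 10, -2, 0.2],
    [0, 0, 0, -2.5, 14, -5, 0.2],
    [0, 0, 0, -2.6, 15.2, -9, 0.2],
    [0, 0, 0, -2.6, 15.2, -13, 0.2],
    [0, 0, 0, -2.6, 15.2, -17, 0.2],
    [0, 0, 0, -2.6, 15.2, -17, 0.2],
  ],
)

```text
time: 21.6
position: [0.4786, 0.2878, 0.1761]
tool_rot: [-2.231, -2.207, 0.016]
ft_force: [-0.1, -0.6, -1.5]
grip_width: 0.383
grip_force: 25.0
```

Call:
carry_out(
  steps=[
    [0, 0, 0, 0, 0, -4, 0.2],
    [0, 0, 0, 0, 0, -8, 0.2],
    [0, 0, 0, 0, 0, -11, 0.2],
    [0, 0, 0, 0, 0, -13, 0.2],
    [0, 0, 0, 0, 0, -13, 0.2],
    [0, 0, 0, 0, 0, -13, 0.2],
  ],
)

```text
time: 22.2
position: [0.4833, 0.291, 0.0534]
tool_rot: [2.235, 2.208, 0.003]
ft_force: [0.2, 0.4, 0.0]
grip_width: 0.385
grip_force: 25.0
```

Call:
carry_out(
  steps=[
    [0, 0, 0, 0, 0, 0, 0.45],
    [0, 0, 0, 0, 0, 0, 0.52],
    [0, 0, 0, 0, 0, 0, 0.52],
    [0, 0, 0, 0, 0, 0, 0.52],
  ],
)

```text
time: 22.6
position: [0.4826, 0.2906, 0.0524]
tool_rot: [2.234, 2.208, 0.002]
ft_force: [0.0, -0.2, -0.4]
grip_width: 0.513
grip_force: 0.0
```

Call:
carry_out(
  steps=[
    [0, 0, 0, 0, 0, 3, 0.52],
    [0, 0, 0, 0, 0, 7, 0.52],
    [0, 0, 0, 0, 0, 12, 0.52],
    [0, 0, 0, 0, 0, 17, 0.52],
    [0, 0, 0, 0, 0, 22, 0.52],
    [0, 0, 0, 0, -5, 26, 0.52],
    [0, 0, 0, 0, -10, 26, 0.52],
    [0, 0, 0, 0, -15, 26, 0.52],
    [0, 0, 0, 0, -20, 26, 0.52],
    [0, 0, 0, 0, -20, 26, 0.52],
  ],
)

```text
time: 23.6
position: [0.4825, 0.0831, 0.3119]
tool_rot: [2.243, 2.194, -0.003]
ft_force: [0.6, -0.4, -0.2]
grip_width: 0.518
grip_force: 0.0
```

```bash
python3 - <<'E'
from h import *
grab('top','t4');grab('scene','s4')
t=cv2.imread('pics/t4.png');s=cv2.imread('pics/s4.png')
r=np.vstack([cv2.resize(t[100:310,110:430],(457,300)),cv2.resize(t[190:270,110:216],(457,300))])
q=np.vstack([cv2.resize(s[210:420,220:460],(342,300)),cv2.resize(s[100:260,140:360],(342,300))])
cv2.imwrite('pics/fin.png',np.hstack([r,q]))
x=ctrl.get_state();print(x['time'],x['position'])
E
```

```text
23.7 [0.48229671 0.08771439 0.3117545 ]
```

View pics/fin.png

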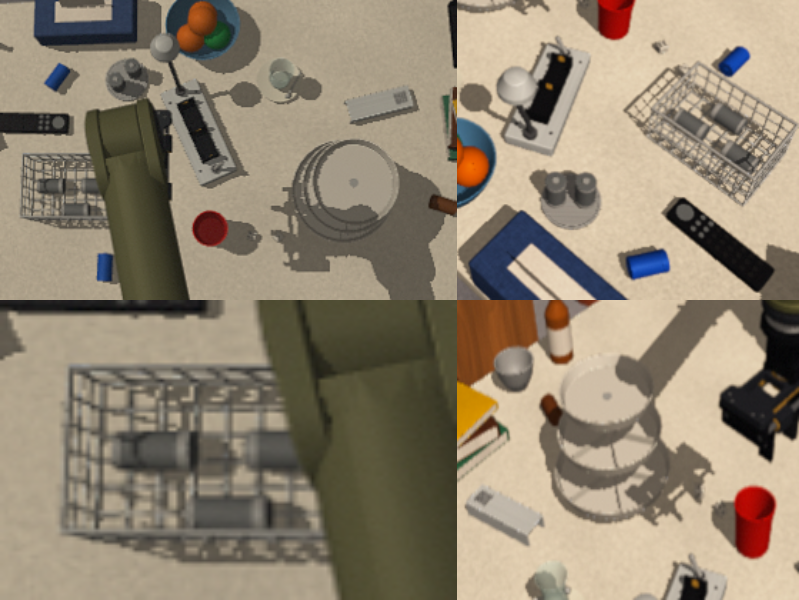

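All three cells lie in the basket (lower-left crop, at (155,452), (275,452) and (235,512)). The basket has not moved, the holder and top dish are empty, the switch is off, and both fresh cells still stand on the coaster.

```bash
python3 -c "
from bench import ctrl
print(ctrl.close_job())"
```

```text
the job is handed in; nothing more can be done
None
```

The job is handed in: the switch was thrown fully to off first, then all three flat cells were lowered into the basket, and the final pictures show the basket and fresh cells in place and nothing else visibly disturbed (23.7 s used).

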